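# Unlock the bearing dish and turn its pouring lip to the open jar

### The arm

A 6-joint arm with a two-finger parallel gripper is mounted at the origin on the work surface. World frame = base frame: x ahead of the robot, y to its left, z up, the work surface at z = 0. Lengths are in m, angles in rad, forces in N, time in s.
With the tool pointing down it reaches from about 0.375 to 0.9 m from the base axis. Payload 3.1 kg.
Tool frame: the origin (TCP) lies between the finger pads; the fingertips stand 22 mm ahead of it and the grasp point (between the pads) lies 3 mm ahead of it; z points along the fingers, y is the line along which they close (so a half turn about z gives the same grasp; the last joint's range is limited). The gripper opens to 87 mm and grips with 3 to 60 N. Pads are 19 mm wide; open, the fingers measure 117 mm over their backs; the gripper's body (75 mm by 190 mm) begins 51 mm behind the grasp point.
Start: joints at [-1.415, 0.527, 1.433, -0, 1.181, -0.178], TCP at [0.205, -0.59, 0.245] pointing down, gripper open.
Joint ranges: [-3.08, 3.08], [-0.75, 2.2], [0.22, 2.44], [-1.43, 4.57], [0, 2.65], [-2.85, 2.85]. Speed limits (rad/s): [2.79, 2.79, 3.14, 3.14, 3.14, 3.14].

### API

Orientations are given as a unit quaternion [x, y, z, w].
In Python, from rig import get_obs, camera, get_calibration, hand_in, cut_out gives the robot as it stands.
- The arm moves only by the shell command python3 -m inch 'ROWS' [OPENING] [FORCE]. ROWS is JSON, one flat list of numbers, 6 for each row, row after row: the shift along the tool's x, y, z scaled (see below), then the turn, a rotation vector about the tool's x, y, z scaled (see below). A call has 1 to 20 rows; each row is the pose to reach, as a shift and turn from the pose commanded when the call began, along the tool's axes at that moment; what a row does not reach only later rows make up. The controller multiplies each number of a shift by 0.08 m and each number of a turn by 90 degrees. A row lasts 1/12 s, in which the tool goes at most 41.7 mm and 7.16 degrees, less where a joint would pass 70% of its speed; a pose out of reach is approached as far as the arm can. A call with a number of a shift or a turn outside -1 to 1 is refused whole. A call with a gripper value outside its range is refused whole. OPENING is the finger opening in mm, from 0 to 87, set as the call begins (- or left out, the last holds). The fingers move at their own pace and stop on an object; FORCE is the grip in N (left out, the last holds). Time passes only in rows, so rows that repeat a pose let the fingers close. It gives the time, the measured TCP pose, the force, the opening and the grip force at its end, in the units of the state.
- get_obs(): the state, without advancing time (a new reading comes with each control period).
- camera(name): name is "scene" or "side" or "wrist"; returns the picture (400x640x3 uint8, red, green, blue); there is no depth.
- get_calibration(name): a dict with "vertical_fov" (degrees; the focal length in pixels is half the picture's height over the tangent of half this angle, whatever the lens; pixels are square), "cx", "cy" (the principal point, pixels), "T" (4x4, takes a point from camera to world coordinates). Camera axes: x right, y down, z forward; pixel columns grow to the right and rows downward; lengths in m; the calibration is good to about 2 mm. A picture is of the moment at which its call begins: read the wrist's pose just before it. get_calibration takes no time and is no camera call; for the wrist camera it gives the pose at the moment of the call.
- hand_in(): hands the job in; it is judged then, once.
Trained networks look in the newest picture that a camera, given by its name, has taken for a name from the list of things; names that differ only in an ending like _2 or _b are one class to them, and where a whole thing is asked for, a point or a joint stands for the part that bears it (a point fixed in the world has none). Each returns a list of dicts, best first, with "conf" (0 to 1); they miss things now and then, are a little off and sometimes report something else, mostly with a low value. They report only what shows in the picture. A call takes as long as a camera call. They do not tell look-alikes from the thing itself.
- cut_out(camera, thing): "region" (400x640 bool, what is visible of it) and "bbox" ([left, top, right, bottom] in pixels, round what is visible of it).
The state is a dict: "time": time; "q": joint angles; "joint_velocities": joint speeds; "joint_torque": joint torques, N m; "position": TCP position; "tool_rot": TCP orientation; "ft_force": force on the tool from outside, world axes, zero at the start; "moment": the same for the moment, N m; "grip_width": finger opening in m; "grip_force": force on a finger pad.
Only numpy, scipy, OpenCV 4.12 (cv2) and the standard library are available. Lean on these libraries where they do the work, as an engineer would, in place of code of your own. Each camera call takes 0.05 s, during which the arm holds its last target. There are 200 camera calls.

### The job

Slide the transport lock on the cradle outward to its end stop, then lift the bearing dish straight up by its bail handle until it is about 10 cm above its place in the cradle, and turn it a quarter turn, whichever way makes its pouring lip point at the open glass jar (the one without a lid). Keep the dish level all the time so that the loose steel ball stays in its middle, and leave the jars and other things alone. Finish while still holding the dish steady in the air there, above the cradle: do not put it down or let go.

Things in the scene. Friction and masses are not known exactly. Their poses are not given: they have to be found in the camera images.
- cradle: Fixed cradle: plywood base 255 x 170 x 12 mm (from 85 mm on its -x side to 170 mm on its +x side of the origin), screwed to the shelf. Origin under the middle of the dish's place, at the shelf surface. The lock stands on a 43 mm high pedestal (guide rails and end stop to 55 mm) on its +x side, far from the robot; four low stops surround the dish's foot. Its yaw varies by up to 0.35 rad.
- lock (a joint): Sliding transport lock on the cradle, in m: 0 = fully in, its flat tongue covering the dish's rim by 16 mm (it starts 0 to 6 mm out); 0.035 = fully out at its end stop. It slides outward along the cradle's +x, needs about 2 N, and stays where it is left.
- lock_knob (a point): Middle of the upright black knob on the lock's slide, moving with it: the knob is 22 mm along the slide, 16 mm across it (cradle y), and reaches from 21 mm below to 13 mm above this point (top 85 mm above the shelf). Its x axis is the outward sliding direction.
- dish: Loose round steel dish, 148 mm across and 29 mm high at the rim, 0.35 kg or so, standing on its 84 mm foot in the cradle 12 mm above the shelf; inside, a shallow cone (12 degrees) round a small flat middle. A pouring lip 36 mm wide leaves the rim along its -x axis, to 104 mm from its axis. A steel bail stands over it in its y-z plane (76 mm either side, arch top at 125 mm). Origin: centre of its underside, z up.
- dish_grip (a point): Centre of the black grip bar on top of the dish's bail, 125 mm straight above the dish's origin and on the dish's axis, so turning about it turns the dish in place. The bar is 14 mm thick (along the dish's x), 66 mm long (along y), 20 mm high. Axes as the dish's: its -x points the way of the lip.
- dish_lip (a point): End of the dish's pouring lip, 104 mm from the dish's axis along its -x, 24 mm above its underside.
- dish_well (a point): Middle of the dish, 18.7 mm above its underside, where the ball's centre belongs.
- ball_center (a point): Centre of the loose bright steel ball, 25.4 mm across, 67 g, that lies in the middle of the dish and rolls freely.
- open_jar: The open glass jar without lid, empty, 56 mm across, 68 mm high, origin under its centre; about 165 mm to one side of the cradle's origin (left or right varies).
- nail_jar: The closed glass jar with nails inside and a flat steel lid, 56 mm across, 70 mm high, origin under its centre; about 165 mm to the other side of the cradle. Leave alone.
- bowl: Steel bowl, 130 mm across, 40 mm high, origin under its centre. Leave alone.
- stud_finder: Blue plastic stud finder, 150 x 60 x 31 mm, lying flat, origin under its centre. Leave alone.
- clamp: Aluminium C-clamp lying flat, about 140 x 90 mm, 20 mm high. Leave alone.
There are look-alikes about, which are no part of the job. Leave any green, purple or yellow look-alike of the open_jar alone.

How it is judged:
On the way, in this order (a step that is already met when the one before it is completed fails the run):
1. the lock is out at its end stop while the dish still stands in the cradle (value of joint lock above 0.032 m and distance of dish from where it was at the start of the episode below 0.015 m), for 0.2 s.
2. the dish is lifted clear of the cradle by the gripper, ball in the middle (z of dish_grip in the frame of cradle above 0.167 m and contact force between the fingers and dish above 1 N and contact force between dish and cradle below 0.05 N and horizontal distance between ball_center and dish_well below 0.022 m), for 0.2 s.
At the end, for the whole second after the job is handed in: Lock within 5 mm of its end stop; dish held still, free of cradle and jars, raised 70-150 mm, within 50 mm of above its place, level to 5 degrees; lip line passes within 38 mm of the open jar; ball within 15 mm of the middle; jars and bystanders moved under 30 mm (value of joint lock above 0.03 m and z of dish_grip in the frame of cradle between 0.207 and 0.287 m and horizontal distance between dish_grip and cradle below 0.05 m and angle between dish_grip's own z axis and vertical below 0.09 rad and y of open_jar in the frame of dish_grip between -0.038 and 0.038 m and x of open_jar in the frame of dish_grip below -0.08 m and distance between ball_center and dish_well below 0.015 m and linear speed of dish below 0.02 m/s and angular speed of dish below 0.1 rad/s and contact force between the fingers and dish above 1 N and contact force between dish and cradle below 0.05 N and contact force between dish and open_jar below 0.05 N and contact force between dish and nail_jar below 0.05 N and distance of each of open_jar, nail_jar, bowl, stud_finder, clamp from where it was at the start of the episode below 0.03 m); the arm keeps its last pose, push and grip.
It fails at once if the ball rolls away from the middle of the dish (over 25 mm) (distance between ball_center and dish_well above 0.025 m).
It fails at once if the dish is tipped by more than 14 degrees (angle between dish_grip's own z axis and vertical above 0.25 rad).
It fails at once if a jar or another bystander is knocked or moved (over 30 mm) (distance of any of open_jar, nail_jar, bowl, stud_finder, clamp from where it was at the start of the episode above 0.03 m).
It also fails if it takes over 54 s, if anything falls off the work surface, if the arm or the gripper's body presses on something with over 40 N, if the wrist force passes 120 N, or if a joint passes its speed limit or range.

## Working session

There is one attempt and no reset: what is moved stays moved. The work goes in short steps, Python scripts to look and compute and a shell command to move; the robot and the scene stay as the last step left them, time stands still between calls to the robot, and variables do not carry over. Pictures are saved under pics/ and viewed, at most 10 in all, crops included, and the job is handed in when it is done.

```bash
ls; mkdir -p pics; python3 - <<'E'
from rig import *
import cv2,numpy as np
o=get_obs();print({k:np.round(v,3).tolist() for k,v in o.items()})
ims=[]
for c in("scene","side"):
    im=camera(c);cv2.imwrite(f"pics/{c}0.png",im[...,::-1])
    K=get_calibration(c);print(c,K["vertical_fov"],K["cx"],K["cy"],np.round(K["T"],4).tolist())
    for t in("cradle","lock_knob","dish","dish_grip","dish_lip","open_jar","nail_jar","ball_center"):
        for r in cut_out(c,t)[:4]:
            ys,xs=np.nonzero(r["region"]);print(t,round(r["conf"],2),r["bbox"],xs.mean().round(1) if len(xs) else None,ys.mean().round(1) if len(ys) else None)
E
```

```text
pics
{'time': 0.0, 'q': [-1.415, 0.528, 1.434, 0.0, 1.181, -0.178], 'joint_velocities': [-0.0, -0.001, -0.0, -0.001, -0.001, -0.002], 'joint_torque': [-0.001, -44.005, -17.659, 0.063, 0.058, -0.0], 'position': [0.205, -0.59, 0.244], 'tool_rot': [0.986, 0.166, 0.0, -0.001], 'ft_force': [-0.736, 0.158, 0.588], 'moment': [-0.0, 0.017, -0.025], 'grip_force': 0.0, 'grip_width': 0.087}
scene 56.11019611418426 317.67937751507094 200.06982214297594 [[0.846, 0.3763, -0.3778, 0.8925], [0.5332, -0.5971, 0.5993, -0.666], [-0.0001, -0.7084, -0.7058, 0.9027], [0.0, 0.0, 0.0, 1.0]]
cradle 0.76 [290.9, 209.6, 380.9, 266.9] 343.9 235.1
lock_knob 0.55 [334.2, 214.5, 359.1, 231.3] 348.8 222.8
dish 0.56 [297.9, 182.9, 348.6, 231.6] 323.3 209.6
dish_grip 0.66 [299.8, 180.0, 344.8, 234.0] 323.9 208.5
dish_lip 0.3 [276.3, 225.6, 296.4, 252.8] 286.0 239.9
dish_lip 0.26 [337.5, 218.7, 358.8, 232.7] 348.8 222.7
open_jar 0.83 [350.7, 172.2, 368.2, 196.6] 357.9 183.1
open_jar 0.79 [313.4, 150.3, 328.6, 170.4] 321.6 158.2
open_jar 0.75 [342.7, 149.2, 355.6, 174.4] 348.4 159.0
open_jar 0.53 [382.8, 174.4, 397.5, 
[... 331 characters left out ...]
9.1, 232.4] 324.2 209.0
side 49.76961797862378 317.537114961757 198.59899960107458 [[-0.9323, -0.2125, 0.2928, 0.1721], [-0.3614, 0.51, -0.7806, 0.8608], [0.0166, -0.8335, -0.5523, 0.7195], [0.0, 0.0, 0.0, 1.0]]
cradle 0.85 [247.8, 205.9, 358.5, 273.3] 291.5 238.6
lock_knob 0.6 [277.1, 203.9, 299.5, 226.2] 287.6 216.0
dish 0.93 [287.0, 190.3, 358.1, 254.9] 320.0 232.3
dish_grip 0.76 [292.1, 193.9, 357.5, 254.2] 319.9 232.2
dish_lip 0.57 [290.9, 190.7, 354.2, 254.8] 320.3 232.4
open_jar 0.7 [284.1, 294.2, 309.2, 333.2] 299.3 314.9
open_jar 0.67 [220.6, 255.7, 244.7, 289.7] 233.1 271.9
open_jar 0.63 [333.0, 292.8, 363.0, 336.7] 346.4 311.6
open_jar 0.61 [267.0, 256.2, 292.3, 293.8] 278.9 273.6
```

```bash
python3 - <<'E'
import cv2,numpy as np
a=cv2.imread("pics/scene0.png")[120:290,240:440];b=cv2.imread("pics/side0.png")[170:350,190:400]
cv2.imwrite("pics/a.png",cv2.resize(a,(700,595),interpolation=3));cv2.imwrite("pics/b.png",cv2.resize(b,(700,600),interpolation=3))
E
```

```text
(no output)
```

View pics/a.png

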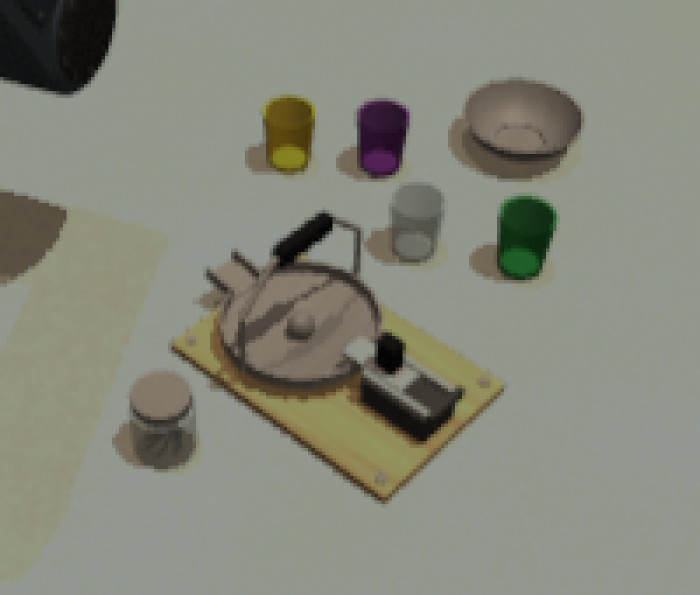

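View pics/b.png

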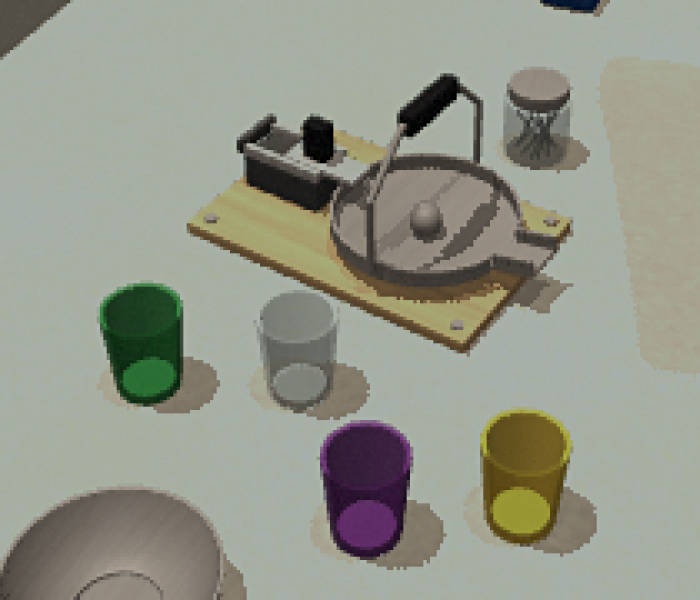

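The scene crop shows five jar candidates:
- clear open jar, px (359,183)
- yellow, (322,158)
- purple, (349,159)
- green, (390,187)
- lidded nail jar, (286,240)

The clear jar is my choice: the side crop also shows it clear and lidless, at px (280,275). The grip bar is at (327,188) and the knob at (351,221).

```bash
cat > h.py <<'E'
from rig import *
import numpy as np,cv2
def ray(c,p,K=None):
    K=K or get_calibration(c);f=200/np.tan(np.radians(K["vertical_fov"])/2);T=np.array(K["T"])
    d=T[:3,:3]@np.array([(p[0]-K["cx"])/f,(p[1]-K["cy"])/f,1]);return T[:3,3],d/np.linalg.norm(d)
def onz(c,p,z,K=None):
    o,d=ray(c,p,K);return o+d*(z-o[2])/d[2]
def tri(L):
    A=np.zeros((3,3));b=np.zeros(3)
    for o,d in L:
        P=np.eye(3)-np.outer(d,d);A+=P;b+=P@o
    x=np.linalg.solve(A,b);return x,[np.linalg.norm((np.eye(3)-np.outer(d,d))@(x-o)) for o,d in L]
E
python3 - <<'E'
from h import *
print(get_calibration("scene").keys())
np.set_printoptions(precision=4,suppress=True)
S=lambda u,v:(240+u/3.5,120+v/3.5)
D=lambda u,v:(190+u*.3,170+v*.3)
for n,s,d in [("grip",(304,238),(428,104)),("knob",(390,352),(318,139)),("ball",(301,326),(427,221)),("jartop",(417,200),(298,312)),("jarbase",(414,247),(298,385)),("g1",(281,252),(452,82)),("g2",(327,222),(407,125)),("lip",(222,264),(530,248)),("lidtop",(160,390),(539,85)),("green",(522,262),(147,382))]:
    x,e=tri([ray("scene",S(*s)),ray("side",D(*d))]);print(n,x,np.array(e))
for p in [(172,347),(385,500),(504,387)]: print(onz("scene",S(*p),.012))
for p in [(188,226),(467,350),(572,228)]: print(onz("side",D(*p),.012))
E
```

```text
dict_keys(['vertical_fov', 'cx', 'cy', 'T'])
grip [0.4767 0.0442 0.1345] [0.0006 0.0006]
knob [0.5754 0.0258 0.0645] [0.0007 0.0007]
ball [0.4761 0.0431 0.025 ] [0.0008 0.0008]
jartop [0.5034 0.2131 0.0643] [0.0003 0.0003]
jarbase [ 0.504   0.2165 -0.0006] [0.0002 0.0002]
g1 [0.4699 0.0155 0.138 ] [0.0018 0.0018]
g2 [0.4819 0.0734 0.1331] [0.001 0.001]
lip [0.3836 0.0599 0.041 ] [0.0036 0.0036]
lidtop [ 0.4358 -0.1145  0.066 ] [0.0009 0.0009]
green [ 0.6033  0.2536 -0.0006] [0.0014 0.0014]
[ 0.3846 -0.0315  0.012 ]
[ 0.6311 -0.0767  0.012 ]
[0.6619 0.0866 0.012 ]
[0.6514 0.1042 0.012 ]
[0.4027 0.152  0.012 ]
[ 0.3727 -0.0078  0.012 ]
```

```bash
A='[0.33,-0.27,0,0,0,0,0.66,-0.55,0,0,0,0,0.99,-0.82,0,0,0,0]'
python3 -m inch '[0.33,-0.27,0,0,0,0,0.66,-0.55,0,0,0,0,0.99,-0.82,0,0,0,0]' 87 20
python3 -m inch '[0.33,-0.27,0,0,0,0,0.66,-0.55,0,0,0,0,0.99,-0.82,0,0,0,0]'
python3 -m inch '[0.33,-0.27,0,0,0,0,0.66,-0.55,0,0,0,0,0.99,-0.82,0,0,0,0]'
python3 -m inch '[0.33,-0.27,0,0,0,0,0.66,-0.55,0,0,0,0,0.99,-0.82,0,0,0,0]'
python3 -m inch '[0.33,-0.27,0,0,0,0,0.66,-0.55,0,0,0,0,0.99,-0.82,0,0,0,0]'
python3 -m inch '[0.33,-0.27,0,0,0,0,0.66,-0.55,0,0,0,0,0.99,-0.82,0,0,0,0]'
python3 -m inch '[0.33,-0.27,0,0,0,0,0.66,-0.55,0,0,0,0,0.99,-0.82,0,0,0,0,0.99,-0.82,0,0,0,0,0.99,-0.82,0,0,0,0]'
python3 -m inch '[0,0,0,0,0,0.07,0,0,0,0,0,0.14,0,0,0,0,0,0.21,0,0,0,0,0,0.28,0,0,0,0,0,0.331,0,0,0,0,0,0.331,0,0,0,0,0,0.331]'
python3 - <<'E'
from h import *
K=get_calibration("wrist");im=camera("wrist");cv2.imwrite("pics/w1.png",im[...,::-1])
import pickle;pickle.dump(K,open("w1.pkl","wb"))
print(K["vertical_fov"],np.round(K["T"],3).tolist(),get_obs()["position"],get_obs()["tool_rot"])
E
```

```text
time: 1.15
position: [0.2582, -0.5017, 0.2443]
tool_rot: [0.986, 0.165, 0.0, -0.0]
ft_force: [0.8, -0.9, -0.4]
grip_width: 0.0872
grip_force: 0.0
time: 1.4
position: [0.312, -0.4131, 0.2447]
tool_rot: [0.986, 0.166, 0.0, 0.0]
ft_force: [0.8, 0.6, -0.1]
grip_width: 0.0871
grip_force: 0.0
time: 1.65
position: [0.3654, -0.3252, 0.2448]
tool_rot: [0.986, 0.166, 0.0, 0.0]
ft_force: [0.9, -0.1, 0.5]
grip_width: 0.0873
grip_force: 0.0
time: 1.9
position: [0.4188, -0.2372, 0.2448]
tool_rot: [0.986, 0.166, 0.0, 0.0]
ft_force: [0.6, -0.5, 0.3]
grip_width: 0.0871
grip_force: 0.0
time: 2.15
position: [0.4722, -0.1492, 0.2448]
tool_rot: [0.986, 0.166, 0.0, 0.0]
ft_force: [1.6, -1.0, 0.4]
grip_width: 0.087
grip_force: 0.0
time: 2.4
position: [0.5255, -0.0612, 0.2448]
tool_rot: [0.986, 0.166, 0.0, 0.0]
ft_force: [1.1, -0.6, -1.1]
grip_width: 0.0871
grip_force: 0.0
time: 2.82
position: [0.5786, 0.0265, 0.2444]
tool_rot: [0.986, 0.168, 0.0, 0.0]
ft_force: [-0.3, -1.1, -0.1]
grip_width: 0.0873
grip_force: 0.0
time: 3.4
position: [0.5775, 0.0239, 0.2446]
tool_rot: [0.996, -0.093, -0.0, 0.0]
ft_force: [0.5, 0.1, -0.3]
grip_width: 0.0867
grip_force: 0.0
71.10889535984619 [[-0.185, -0.94, -0.287, 0.658], [-0.983, 0.177, 0.052, 0.009], [0.002, 0.292, -0.956, 0.385], [0.0, 0.0, 0.0, 1.0]] [0.57765806 0.02405089 0.24459168] [ 9.95703948e-01 -9.25936207e-02 -2.32443751e-04  1.20048558e-04]
```

View pics/w1.png

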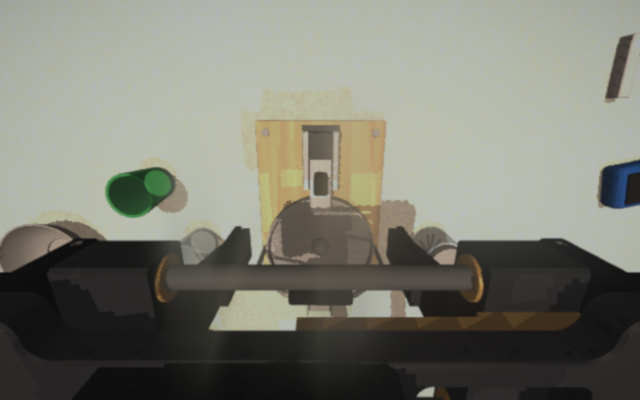

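The wrist view shows the board's far edge level at row 121, columns 257–386, so the yaw of −0.186 is right. The knob is at about (321,183), the ball at (320,246) and the grip bar at about (320,297). Next I compute these positions.

```bash
python3 - <<'E'
from h import *
import pickle;K=pickle.load(open("w1.pkl","rb"));np.set_printoptions(precision=4,suppress=True)
im=cv2.imread("pics/w1.png").max(2)[160:215,300:345]
print(im[::2,::2])
for n,p,z in [("knobtop",(321,178),.085),("ball",(320,246),.031),("grip",(320,297),.14),("cl",(257,121),.012),("cr",(386,121),.012)]: print(n,onz("w",p,z,K))
E
```

```text
[[184 160 179 185 128 155 171 171 171 171 172 171 171 171 171 162 127 176
  181 149 170 181 181]
 [184 161 178 185 128 164 184 185 185 184 184 184 183 183 183 172 132 179
  181 146 170 180 180]
 [184 165 179 184 129 166 185 185 184 184 183 184 183 182 183 172 134 180
  182 144 152 180 181]
 [185 180 179 184 129 166 185 184 184 184 184 183 183 183 183 170 131 180
  181 149 171 180 180]
 [184 180 179 184 128 165 185 184 184 183 184 183 183 182 182 170 131 179
  180 143 170 181 181]
 [185 181 180 184 127 164 184 184 182 176 176 181 182 182 182 171 132 179
  180 147 170 180 180]
 [185 181 179 184 129 165 184 154 115 100 102 113 118 150 181 170 132 180
  178 143 165 180 180]
 [186 180 178 184 129 165 183 118  76  78  81  84  88 102 170 169 131 179
  176 156 172 180 180]
 [186 177 175 184 128 163 179 105  75  78  81  85  88  94 157 166 135 179
  175 152 171 180 179]
 [185 176 174 184 129 163 176 100  77  80  84  86  90  94 125 158 138 179
  176 151 170 180 179]
 [186 176 177 185 130 168 174  91  80  83  85  88  92  94 140 160 141 179
  176 145 172 180 179]
 [185 177 177 188 132 169 175  91
[... 1058 characters left out ...]
6 181 182 181 180 180 179 178 177 175 144 134 142
  143 144 147 146 143]
 [ 92  91  92  92  94 137 177 181 172 169 170 177 177 174 165 136 113 129
  122 116 116 118 138]
 [ 92  92  92  93  94 102 127 133 123 118 122 134 134 132 122 114 107 108
  107 107 107 107 108]
 [ 92  92  92  93  93 101 112 115 117 117 118 119 119 120 121 114 115 108
  107 108 114 110 108]
 [ 90  91  91  91  92  94 100 116 135 135 135 132 132 136 137 136 139 135
  134 136 140 127 136]
 [ 89  90  89  91  91  91  96 124 131 131 115 126 132 132 130 119 134 133
  133 129 134 135 134]]
knobtop [0.5871 0.0187 0.085 ]
ball [0.4787 0.0396 0.031 ]
grip [0.4769 0.0407 0.14  ]
cl [0.6591 0.0884 0.012 ]
cr [ 0.6285 -0.0749  0.012 ]
```

```bash
python3 -m inch '[0,0.01,0.2,0,0,0,0,0.02,0.5,0,0,0,0,0.02,0.9,0,0,0]' 50 10
python3 -m inch '[0,0,0.3,0,0,0,0,0,0.6,0,0,0,0,0,0.8,0,0,0,0,0,0.9,0,0,0,0,0,0.9,0,0,0]'
python3 -m inch '[0,0,0.1,0,0,0,0,0,0.23,0,0,0,0,0,0.23,0,0,0,0,0,0.23,0,0,0]'
python3 -m inch '[0,0,0,0,0,0,0,0,0,0,0,0,0,0,0,0,0,0,0,0,0,0,0,0,0,0,0,0,0,0,0,0,0,0,0,0,0,0,0,0,0,0,0,0,0,0,0,0]' 0 10
python3 - <<'E'
from h import *
im=camera("wrist");cv2.imwrite("pics/w2.png",cv2.resize(im[100:400,120:520,::-1],(800,600)))
print(get_obs()["grip_width"],get_obs()["ft_force"])
E
```

```text
time: 3.7
position: [0.5797, 0.0226, 0.1742]
tool_rot: [0.996, -0.092, 0.003, 0.0]
ft_force: [0.5, -0.4, -0.4]
grip_width: 0.0744
grip_force: 0.0
time: 4.12
position: [0.5765, 0.0233, 0.0987]
tool_rot: [0.996, -0.093, -0.002, -0.0]
ft_force: [-0.0, -0.3, -0.3]
grip_width: 0.0507
grip_force: 0.0
time: 4.45
position: [0.5777, 0.0235, 0.0821]
tool_rot: [0.996, -0.093, -0.0, -0.0]
ft_force: [-0.1, -0.0, 0.5]
grip_width: 0.0501
grip_force: 0.0
time: 5.12
position: [0.5777, 0.0219, 0.0823]
tool_rot: [0.996, -0.092, -0.0, 0.001]
ft_force: [-0.9, -4.7, 1.6]
grip_width: 0.0161
grip_force: 10.0
0.015674838607272708 [-1.46774756 -5.61191752  0.54222905]
```

View pics/w2.png

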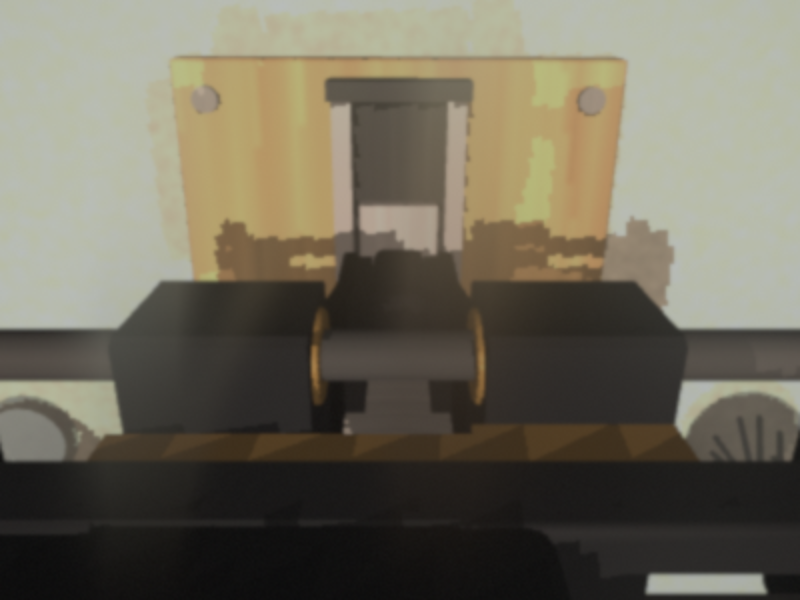

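The fingers hold the knob at 16 mm width. The picture shows the slide's outer end at about (398,210) and the end stop at about (398,90), with the tool square to the board. I pull outward now.

```bash
python3 -m inch '[0.06,0,0,0,0,0,0.12,0,0,0,0,0,0.18,0,0,0,0,0,0.24,0,0,0,0,0,0.3,0,0,0,0,0,0.34,0,0,0,0,0,0.34,0,0,0,0,0]'
python3 -m inch '[0.02,0,0,0,0,0,0.04,0,0,0,0,0,0.06,0,0,0,0,0,0.06,0,0,0,0,0]'
python3 -m inch '[0.02,0,0,0,0,0,0.04,0,0,0,0,0,0.04,0,0,0,0,0]'
python3 -m inch '[0.02,0,0,0,0,0,0.04,0,0,0,0,0,0.04,0,0,0,0,0]'
python3 - <<'E'
from h import *
im=camera("wrist");cv2.imwrite("pics/w3.png",cv2.resize(im[100:300,220:420,::-1],(400,400)))
E
```

```text
time: 5.75
position: [0.6048, 0.0168, 0.0823]
tool_rot: [0.996, -0.093, -0.0, 0.001]
ft_force: [-2.5, -5.3, 1.6]
grip_width: 0.0159
grip_force: 10.0
time: 6.08
position: [0.6088, 0.016, 0.0823]
tool_rot: [0.996, -0.093, -0.001, 0.001]
ft_force: [-1.5, -4.7, 2.7]
grip_width: 0.016
grip_force: 10.0
time: 6.33
position: [0.6113, 0.0156, 0.0823]
tool_rot: [0.996, -0.093, -0.001, 0.001]
ft_force: [-2.6, -5.1, 3.9]
grip_width: 0.0159
grip_force: 10.0
time: 6.58
position: [0.6116, 0.0155, 0.0822]
tool_rot: [0.996, -0.092, -0.005, 0.001]
ft_force: [-7.7, -5.7, 7.0]
grip_width: 0.0159
grip_force: 10.0
```

View pics/w3.png

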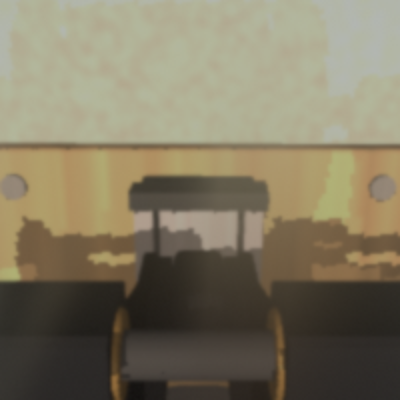

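The slide now touches the end stop at about (200,195) after roughly 34 mm of travel, and the force has risen. I release, rise and go over the bail.

```bash
python3 -m inch '[0,0,0,0,0,0,0,0,0,0,0,0,0,0,0,0,0,0]'
python3 -m inch '[-0.04,0,0,0,0,0,-0.04,0,0,0,0,0,-0.04,0,0,0,0,0,-0.04,0,0,0,0,0,-0.04,0,0,0,0,0,-0.04,0,0,0,0,0,-0.04,0,0,0,0,0]' 50 10
python3 -m inch '[0,0,-0.2,0,0,0,0,0,-0.5,0,0,0,0,0,-0.99,0,0,0]'
python3 -m inch '[0,0,-0.4,0,0,0,0,0,-0.8,0,0,0,0,0,-0.99,0,0,0,0,0,-0.99,0,0,0]'
python3 -m inch '[-0.3,0,0,0,0,0,-0.6,0,0,0,0,0,-0.85,0,0,0,0,0]'
python3 -m inch '[-0.4,0,0,0,0,0,-0.7,0,0,0,0,0,-0.81,0,0,0,0,0,-0.81,0,0,0,0,0]'
python3 -m inch '[0,0,0,0,0,-0.07,0,0,0,0,0,-0.14,0,0,0,0,0,-0.21,0,0,0,0,0,-0.28,0,0,0,0,0,-0.35,0,0,0,0,0,-0.42,0,0,0,0,0,-0.49,0,0,0,0,0,-0.56,0,0,0,0,0,-0.63,0,0,0,0,0,-0.7,0,0,0,0,0,-0.77,0,0,0,0,0,-0.84,0,0,0,0,0,-0.91,0,0,0,0,0,-1,0,0,0,0,0,-1,0,0,0,0,0,-1]'
python3 - <<'E'
from h import *
import pickle
o=get_obs();print(o["position"],o["tool_rot"])
K=get_calibration("wrist");im=camera("wrist");pickle.dump(K,open("w4.pkl","wb"));cv2.imwrite("pics/w4.png",im[...,::-1])
E
```

```text
time: 6.88
position: [0.6116, 0.0155, 0.0822]
tool_rot: [0.996, -0.092, -0.004, 0.001]
ft_force: [-7.9, -4.8, 7.7]
grip_width: 0.0159
grip_force: 10.0
time: 7.47
position: [0.6127, 0.0171, 0.0821]
tool_rot: [0.996, -0.093, 0.0, -0.0]
ft_force: [-0.2, 0.2, -1.0]
grip_width: 0.0485
grip_force: 0.0
time: 7.72
position: [0.6098, 0.0173, 0.1586]
tool_rot: [0.996, -0.093, -0.004, -0.0]
ft_force: [0.8, -0.3, -0.1]
grip_width: 0.0498
grip_force: 0.0
time: 8.05
position: [0.6152, 0.0167, 0.2454]
tool_rot: [0.996, -0.093, 0.005, 0.0]
ft_force: [0.8, -0.5, 0.5]
grip_width: 0.05
grip_force: 0.0
time: 8.3
position: [0.5432, 0.03, 0.2389]
tool_rot: [0.996, -0.093, -0.002, -0.0]
ft_force: [0.0, -0.6, 0.4]
grip_width: 0.05
grip_force: 0.0
time: 8.63
position: [0.4791, 0.0422, 0.2395]
tool_rot: [0.996, -0.093, -0.002, -0.0]
ft_force: [-0.0, -0.5, -0.5]
grip_width: 0.05
grip_force: 0.0
time: 9.97
position: [0.4834, 0.0411, 0.2402]
tool_rot: [0.771, 0.637, 0.0, 0.0]
ft_force: [0.2, 0.4, -0.3]
grip_width: 0.0497
grip_force: 0.0
[0.4834365  0.04112785 0.24022062] [7.70581948e-01 6.37340736e-01 3.34078245e-04 3.67241156e-04]
```

View pics/w4.png

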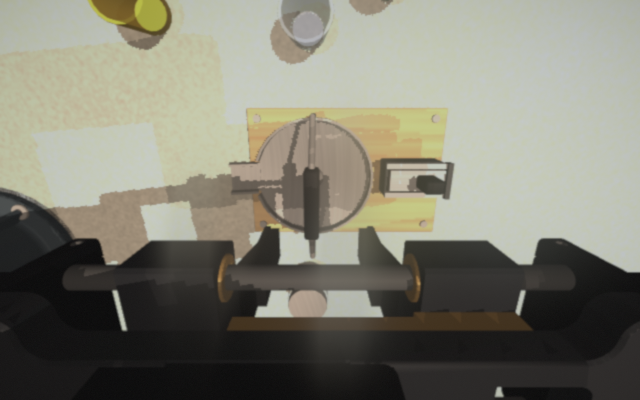

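The wrist view shows the lock out and its tongue clear of the dish. The grip bar runs from (312,168) to (312,238), parallel to the fingers' plane, and the clear jar's bottom is at (308,25).

```bash
python3 - <<'E'
from h import *
import pickle;K=pickle.load(open("w4.pkl","rb"));np.set_printoptions(precision=4,suppress=True)
for n,p,z in [("b1",(312,168),.147),("b2",(312,238),.147),("mid",(312,202),.147),("jarbase",(308,25),.004),("dishc",(314.5,175),.041),("c1",(247,109),.012),("c2",(447,109),.012)]: print(n,onz("w",p,z,K))
from scipy.spatial.transform import Rotation as R
o=get_obs();M=R.from_quat(o["tool_rot"]).as_matrix();print(M)
g=onz("w",(312,203),.147,K);print(M.T@(np.r_[g[:2],.138]-o["position"])/.08)
E
```

```text
b1 [0.4856 0.0743 0.147 ]
b2 [0.473  0.0106 0.147 ]
mid [0.4797 0.0446 0.147 ]
jarbase [0.5058 0.2163 0.004 ]
dishc [0.4806 0.0445 0.041 ]
c1 [0.4119 0.1373 0.012 ]
c2 [0.659  0.0901 0.012 ]
[[ 0.188   0.9822  0.0008]
 [ 0.9822 -0.188  -0.0001]
 [ 0.      0.0008 -1.    ]]
[ 0.0218 -0.0508  1.2784]
```

```bash
python3 -m inch '[0.02,-0.05,0.2,0,0,0,0.02,-0.05,0.5,0,0,0,0.02,-0.05,0.75,0,0,0,0.02,-0.05,0.75,0,0,0]'
python3 -m inch '[0,0,0.2,0,0,0,0,0,0.4,0,0,0,0,0,0.52,0,0,0,0,0,0.52,0,0,0,0,0,0.52,0,0,0]'
python3 -m inch '[0,0,0,0,0,0,0,0,0,0,0,0,0,0,0,0,0,0,0,0,0,0,0,0,0,0,0,0,0,0,0,0,0,0,0,0]' 24 10
python3 - <<'E'
from h import *
o=get_obs();print(o["position"],o["tool_rot"])
im=camera("wrist");cv2.imwrite("pics/w5.png",cv2.resize(im[60:360,120:520,::-1],(800,600)))
E
```

```text
time: 10.35
position: [0.4764, 0.044, 0.1776]
tool_rot: [0.77, 0.637, -0.002, -0.002]
ft_force: [-0.4, 0.4, 0.3]
grip_width: 0.05
grip_force: 0.0
time: 10.77
position: [0.4789, 0.0437, 0.1393]
tool_rot: [0.77, 0.638, 0.0, 0.0]
ft_force: [0.4, -0.4, 0.8]
grip_width: 0.0503
grip_force: 0.0
time: 11.27
position: [0.4784, 0.0438, 0.1392]
tool_rot: [0.77, 0.638, 0.0, 0.0]
ft_force: [0.8, 0.4, 0.2]
grip_width: 0.0251
grip_force: 0.0
[0.4784019  0.04381444 0.13921284] [7.69785331e-01 6.38302813e-01 1.74658256e-04 1.80888140e-04]
```

View pics/w5.png

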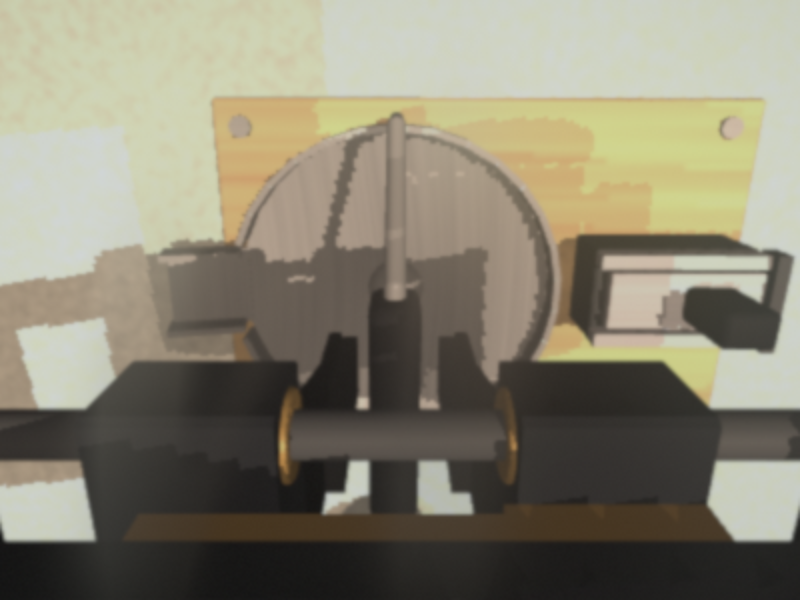

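The picture shows the bar, at about (395,400), between the pads and about 1 mm left of the middle. I shift by that and close gently.

```bash
python3 -m inch '[0,-0.012,0,0,0,0,0,-0.012,0,0,0,0,0,-0.012,0,0,0,0]' 20 10
python3 -m inch '[0,0,0,0,0,0,0,0,0,0,0,0,0,0,0,0,0,0,0,0,0,0,0,0,0,0,0,0,0,0,0,0,0,0,0,0]' 0 10
python3 -m inch '[0,0,0,0,0,0,0,0,0,0,0,0,0,0,0,0,0,0,0,0,0,0,0,0]' 0 40
python3 -m inch '[0,0,-0.01,0,0,0,0,0,-0.02,0,0,0,0,0,-0.03,0,0,0,0,0,-0.05,0,0,0,0,0,-0.07,0,0,0,0,0,-0.09,0,0,0,0,0,-0.11,0,0,0,0,0,-0.13,0,0,0,0,0,-0.15,0,0,0,0,0,-0.16,0,0,0,0,0,-0.165,0,0,0,0,0,-0.165,0,0,0,0,0,-0.165,0,0,0]'
python3 - <<'E'
from h import *
a=camera("scene");b=camera("side")
cv2.imwrite("pics/c6.png",cv2.cvtColor(np.hstack([cv2.resize(a[140:270,260:400],(400,371)),cv2.resize(b[160:290,240:380],(400,371))]),4))
E
```

```text
time: 11.57
position: [0.4772, 0.044, 0.1389]
tool_rot: [0.77, 0.638, -0.0, -0.0]
ft_force: [0.1, -0.1, 0.3]
grip_width: 0.0202
grip_force: 0.0
time: 12.07
position: [0.4774, 0.044, 0.1389]
tool_rot: [0.77, 0.638, -0.0, -0.0]
ft_force: [-0.1, 0.4, -0.6]
grip_width: 0.0138
grip_force: 10.0
time: 12.4
position: [0.4774, 0.044, 0.1389]
tool_rot: [0.77, 0.638, 0.0, 0.0]
ft_force: [0.6, 0.7, -1.2]
grip_width: 0.0135
grip_force: 40.0
time: 13.48
position: [0.4773, 0.044, 0.1521]
tool_rot: [0.77, 0.638, -0.0, -0.0]
ft_force: [0.6, 0.5, -5.1]
grip_width: 0.0135
grip_force: 40.0
```

View pics/c6.png

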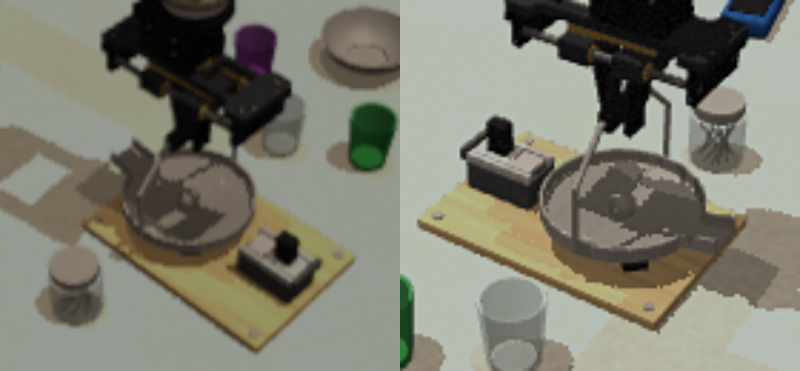

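The dish is clear of the cradle and level, with the ball in the middle at (187,198) and (622,205) in the two halves. I lift on smoothly, then turn clockwise seen from above (+z of the tool) by about 0.98 units.

```bash
python3 -m inch '[0,0,-0.01,0,0,0,0,0,-0.02,0,0,0,0,0,-0.04,0,0,0,0,0,-0.07,0,0,0,0,0,-0.1,0,0,0,0,0,-0.14,0,0,0,0,0,-0.18,0,0,0,0,0,-0.22,0,0,0,0,0,-0.26,0,0,0,0,0,-0.3,0,0,0,0,0,-0.34,0,0,0,0,0,-0.38,0,0,0,0,0,-0.42,0,0,0,0,0,-0.46,0,0,0,0,0,-0.49,0,0,0,0,0,-0.51,0,0,0,0,0,-0.53,0,0,0,0,0,-0.54,0,0,0,0,0,-0.545,0,0,0,0,0,-0.545,0,0,0]'
python3 -m inch '[0,0,-0.01,0,0,0,0,0,-0.02,0,0,0,0,0,-0.04,0,0,0,0,0,-0.07,0,0,0,0,0,-0.1,0,0,0,0,0,-0.14,0,0,0,0,0,-0.18,0,0,0,0,0,-0.22,0,0,0,0,0,-0.26,0,0,0,0,0,-0.3,0,0,0,0,0,-0.34,0,0,0,0,0,-0.38,0,0,0,0,0,-0.42,0,0,0,0,0,-0.46,0,0,0,0,0,-0.49,0,0,0,0,0,-0.51,0,0,0,0,0,-0.53,0,0,0,0,0,-0.54,0,0,0,0,0,-0.545,0,0,0,0,0,-0.545,0,0,0]'
python3 -m inch '[0,0,0,0,0,0.005,0,0,0,0,0,0.015,0,0,0,0,0,0.035,0,0,0,0,0,0.06,0,0,0,0,0,0.09,0,0,0,0,0,0.12,0,0,0,0,0,0.15,0,0,0,0,0,0.18,0,0,0,0,0,0.21,0,0,0,0,0,0.24,0,0,0,0,0,0.27,0,0,0,0,0,0.3,0,0,0,0,0,0.33,0,0,0,0,0,0.36,0,0,0,0,0,0.39,0,0,0,0,0,0.42,0,0,0,0,0,0.45,0,0,0,0,0,0.47,0,0,0,0,0,0.485,0,0,0,0,0,0.49]'
python3 -m inch '[0,0,0,0,0,0.005,0,0,0,0,0,0.015,0,0,0,0,0,0.035,0,0,0,0,0,0.06,0,0,0,0,0,0.09,0,0,0,0,0,0.12,0,0,0,0,0,0.15,0,0,0,0,0,0.18,0,0,0,0,0,0.21,0,0,0,0,0,0.24,0,0,0,0,0,0.27,0,0,0,0,0,0.3,0,0,0,0,0,0.33,0,0,0,0,0,0.36,0,0,0,0,0,0.39,0,0,0,0,0,0.42,0,0,0,0,0,0.45,0,0,0,0,0,0.47,0,0,0,0,0,0.485,0,0,0,0,0,0.49]'
python3 -m inch '[0,0,0,0,0,0,0,0,0,0,0,0,0,0,0,0,0,0,0,0,0,0,0,0,0,0,0,0,0,0,0,0,0,0,0,0,0,0,0,0,0,0,0,0,0,0,0,0,0,0,0,0,0,0,0,0,0,0,0,0]'
python3 - <<'E'
from h import *
a=camera("scene");b=camera("side")
cv2.imwrite("pics/c7.png",cv2.cvtColor(np.hstack([cv2.resize(a[120:270,260:420],(400,375)),cv2.resize(b[140:300,220:390],(400,375))]),4))
E
```

```text
time: 15.25
position: [0.4773, 0.044, 0.1958]
tool_rot: [0.77, 0.638, -0.0, -0.0]
ft_force: [-0.2, -0.4, -4.5]
grip_width: 0.0136
grip_force: 40.0
time: 16.92
position: [0.4774, 0.044, 0.2394]
tool_rot: [0.77, 0.638, 0.0, -0.0]
ft_force: [-0.6, 0.8, -4.3]
grip_width: 0.0136
grip_force: 40.0
time: 18.58
position: [0.4773, 0.044, 0.2392]
tool_rot: [0.953, 0.302, -0.0, -0.0]
ft_force: [0.4, -0.4, -4.5]
grip_width: 0.0134
grip_force: 40.0
time: 20.25
position: [0.4773, 0.044, 0.2394]
tool_rot: [0.997, -0.078, -0.0, 0.0]
ft_force: [-0.2, 0.6, -4.8]
grip_width: 0.0139
grip_force: 40.0
time: 21.08
position: [0.4774, 0.044, 0.2394]
tool_rot: [0.997, -0.077, 0.0, 0.0]
ft_force: [0.3, -0.1, -5.2]
grip_width: 0.0135
grip_force: 40.0
```

View pics/c7.png

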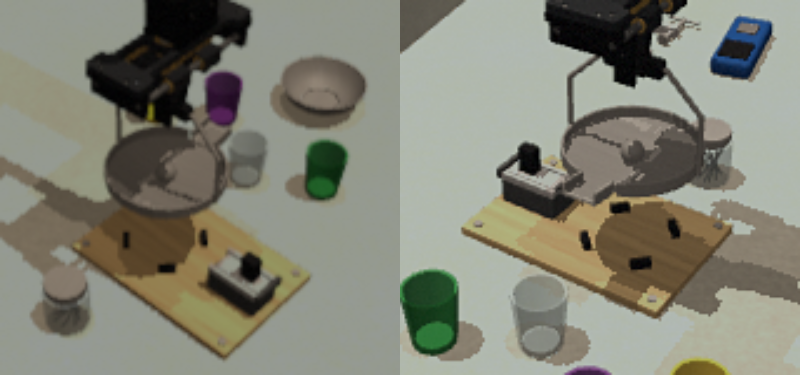

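The dish hangs level about 100 mm up, with the ball in its middle at (632,152). The lip, at about (600,190) in the side half, points towards the clear jar at (540,315). The lock is still out and the bystanders are where they were, so I hand in.

```bash
python3 -c "from rig import *;print(hand_in())"
```

```text
the job is handed in; nothing more can be done
None
```

I slid the lock out to its end stop and lifted the dish about 10 cm, still level with the ball in the middle. I then turned it so its lip points at the clear open jar, and handed the job in with the dish still held above the cradle; no verdict came back.

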